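# Set the stirrer to 7 and start it

## Task

Stand the amber bottle upright in the middle of the stirrer's round plate, setting it down gently and letting go of it, not dropping it. Then turn the black knob on the sloping face of the control box until the number 7 stands in the middle of its little window and let go; only after that push the red-tipped lever on the same box over to its far side, away from the robot, as far as it goes. Do not knock over or shift the two small jars and the tin.

Things in the scene. Friction and masses are not known exactly. Their poses are not given: they have to be found in the camera images.
- bottle_center (a point): Amber bottle, black screw cap, white paper band; loose, 0.25 to 0.42 kg, 165 mm tall, upright on the table at the start. Point on its axis half-way up (82.5 mm over its foot); z axis up along it. Body 66 mm across up to 98 mm over the foot, shoulder to 116 mm, neck 32 mm across, cap 38 mm across from 141 to 165 mm.
- bottle: The same amber bottle; origin at the centre of its underside, z up along it.
- plate_top (a point): Centre of the upper face of the stirrer's round blue plate: 130 mm across, level, 75 mm over the table, on a fixed white box 170 x 170 x 60 mm. The bottle's foot belongs here.
- control_box: Fixed white box 200 mm deep (x), 260 wide (y). Origin at the centre of its underside; x from its front (robot side) to its back, y left as seen from the front, z up. At y -50 to 130 a blue face slopes up 24 degrees from (x -100, z 50) to (x 51, z 117 mm), outward normal (-0.407, 0, 0.914), with a flat top (z 117) behind. At y -130 to -50 a low wing, top at z 60 mm, carries the lever.
- window (a point): Centre of the window cut in the blue face, 34 mm wide and 30 mm up the slope, steel rim, a red tick above and below its middle. It lies 53 mm straight up the slope from the knob's axis. One black numeral, about 20 mm tall, shows in it at a time, upright as read from the box's front.
- knob_foot (a point): Where the knob's axis meets the blue face (box frame -27, 40, 82.5 mm). z axis: outward along the knob's axis, tilted 24 degrees from vertical to the box's front; x axis: along the bar, turning with it. The knob is a black bar 72 mm long, 22 thick, 7 to 47 mm above the face on a 20 mm stem; a white line on its top marks the +x end. Nothing else stands proud of the face.
- dial (a joint): Turn of knob and number disc, rad. Number n (0 to 9) is centred in the window at n x 0.6283 (7 at 4.398). Grows, and numbers count up, as the knob turns clockwise seen facing the sloping face; stops at 0 and 5.65. At 0 the bar's marked end points straight up the slope. Starts between 1.9 and 3.6. Drags with 0.12 N m and stays where it is left.
- lever (a joint): Lever on the low wing, rad: 0 leaning to the box's front (start), 1.0 right over to its back. Turns about the box's y axis; pivot at box frame (-40, -92, 82 mm), steel rod 10 mm thick, 80 mm from pivot to ball centre. Needs about 1 N at the ball and stays where it is left. It stands on a block 70 x 50 mm, 25 mm tall, on the wing.
- lever_tip (a point): Centre of the red ball, 26 mm across, at the end of the lever. In the box frame it is at (-78, -92, 152 mm) at the start and at (-2, -92, 152 mm) with the lever right over.
- vial_a_center (a point): Small clear jar with a red cap, 46 mm across and 75 mm tall; this point is half-way up. Bystander: leave alone.
- vial_b_center (a point): Small clear jar with a white cap and paper band, 52 mm across and 90 mm tall; this point is half-way up. Bystander: leave alone.
- tin_center (a point): Tin with a yellow band, 68 mm across and 80 mm tall; this point is half-way up. Bystander: leave alone.
Mind the look-alikes: they are no part of the job. Several things look just like the bottle: the one meant starts farthest to the robot's left.

How it is judged:
By the outcome, as a careful person would: the job done as asked, in the order asked, and still so for the second after the job is handed in, with the robot touching nothing.
It also fails if it takes over 72 s, if anything falls off the work surface, if the arm or the gripper's body presses on something with over 40 N, if the wrist force passes 120 N, or if a joint passes its speed limit or range.

## Robot

A 6-joint arm with a two-finger parallel gripper is mounted at the origin on the work surface. World frame = base frame: x ahead of the robot, y to its left, z up, the work surface at z = 0. Lengths are in m, angles in rad, forces in N, time in s.
With the tool pointing down it reaches from about 0.35 to 0.775 m from the base axis. Payload 5.5 kg.
Tool frame: the origin (TCP) lies midway between the tips of the shut fingers; the grasp point (between the pads) lies 19 mm behind it (pinch_z is the distance from the TCP to the grasp point, in m); z points along the fingers, x is the direction in which the jaws open and shut, and the axes are right-handed (so a half turn about z gives the same grasp; the last joint's range is limited). The gripper opens to 85 mm and grips with 20 to 120 N. Pads are 22 mm wide; open, the fingers measure 114 mm over their backs; the gripper's body (76 mm by 85 mm) begins 54 mm behind the grasp point. The pads swing forward as they close: fully open they stand 13 mm farther back than shut.
Start: joints at [-1.446, 0.313, 0.046, 1.304, 0, 1.431], TCP at [0.15, -0.555, 0.203] pointing down, gripper open.
Joint ranges: [-2.76, 2.76], [-0.86, 1.69], [-1.03, 1.26], [-2.2, 2.34], [-1.47, 1.5], [-3.14, 3.14]. Speed limits (rad/s): [2.57, 2.57, 3.14, 3.14, 3.14, 3.14].

## Interface

Orientations are given as a unit quaternion [w, x, y, z].
In Python, from workcell import get_state, read_camera, camera_info, hand_in, trace, pinch_z gives the robot as it stands. The module is installed in compiled form; this text tells all that it offers.
- The arm moves only by the tool arm_command, never from a script. Its argument "steps" is text: rows parted by semicolons, each of 4 numbers parted by spaces: the shift along the world's x, y, z in mm, then the turn about the world's z in rad. In form: tx ty tz spin; .... A call has 1 to 20 rows; each row is the pose to reach, as a shift and turn from the pose measured when the call began; what a row does not reach only later rows make up. A row lasts 1/8 s, in which the tool goes at most 62.5 mm and 10.7 degrees, less where a joint would pass 70% of its speed; a pose out of reach is approached as far as the arm can. A call with a gripper value outside its range is refused whole. "fingers" is the gripper command: -1 is shut, 1 is fully open, values between are in proportion, set as the call begins (left out, the last holds). The fingers move at their own pace and stop on an object; "newtons" is the grip in N (left out, the last holds). Time passes only in rows, so rows that repeat a pose let the fingers close. It gives the time, the measured TCP pose, the force and the opening at its end, in the units of the state.
- get_state(): the state, without advancing time (a new reading comes with each control period).
- read_camera(name): name is "scene" or "top" or "wrist"; returns the picture (384x512x3 uint8, red, green, blue); there is no depth.
- camera_info(name): a dict with "mtx" (3x3 intrinsics, pixels), "R" (3x3) and "t" (3): a world point X has camera coordinates R X + t. Camera axes: x right, y down, z forward; pixel columns grow to the right and rows downward; lengths in m; the calibration is good to about 2 mm. A picture is of the moment at which its call begins: read the wrist's pose just before it. camera_info takes no time and is no camera call; for the wrist camera it gives the pose at the moment of the call.
- hand_in(): hands the job in, once; it reports no verdict.
Trained networks look in the newest picture that a camera, given by its name, has taken for a name from the list of things; names that differ only in an ending like _2 or _b are one class to them, and where a whole thing is asked for, a point or a joint stands for the part that bears it (a point fixed in the world has none). Each returns a list of dicts, best first, with "score" (0 to 1); they miss things now and then, are a little off and sometimes report something else, mostly with a low value. They report only what shows in the picture. A call takes as long as a camera call. They do not tell look-alikes from the thing itself.
- trace(camera, name): "mask" (384x512 bool, what is visible of it) and "box" ([left, top, width, height] in pixels, round what is visible of it).
The state is a dict: "clock": time; "joint_pos": joint angles; "qvel": joint speeds; "tau": joint torques, N m; "tcp_pos": TCP position; "orientation": TCP orientation; "wrist_force": force on the tool from outside, world axes, zero at the start; "ft_torque": the same for the moment, N m; "finger_gap": finger opening in m.
Only numpy, scipy, OpenCV 4.12 (cv2) and the standard library are available. Lean on these libraries where they do the work, as an engineer would, in place of code of your own. Each camera call takes 0.05 s, during which the arm holds its last target.

## Working session

There is one attempt and no reset: what is moved stays moved. The work goes in short steps, Python scripts to look and compute and a tool call to move; the robot and the scene stay as the last step left them, time stands still between calls to the robot, and variables do not carry over. Pictures are saved under pics/ and viewed, and the job is handed in when it is done.

Besides the shell and the picture viewer there is one more tool, called after "Emit:" in YAML: its name, and indented under it one key for each argument. arm_command: Moves the arm, as the interface text tells. Its arguments: {"type":"object","properties":{"steps":{"type":"string"},"fingers":{"type":"number"},"newtons":{"type":"number"}},"required":["steps"]}

```bash
mkdir -p pics; python3 - <<'E'
from workcell import *
import cv2
s=get_state();print({k:s[k] for k in s})
print(pinch_z)
for n in ["scene","top"]:
    im=read_camera(n);cv2.imwrite(f"pics/{n}0.png",im[:,:,::-1]);c=camera_info(n)
    print(n,c)
E
```

```text
{'clock': 0.0, 'joint_pos': array([-1.44559552e+00,  3.14019134e-01,  4.49616706e-02,  1.30360026e+00,
        2.46637188e-05,  1.43118753e+00]), 'qvel': array([ 0.00219576, -0.00034486, -0.00168158,  0.00033518, -0.00046273,
        0.00061294]), 'tau': array([-1.84236796e-04, -4.80626678e+01,  2.98533297e+01,  1.93280890e-02,
       -1.99871665e-04,  1.03409889e-06]), 'tcp_pos': array([ 0.15041388, -0.55438636,  0.20189119]), 'orientation': array([-6.71483924e-04,  7.94268342e-01, -6.07566403e-01, -6.44562635e-04]), 'wrist_force': array([-0.80692092,  1.11348475, -0.05614956]), 'ft_torque': array([0.01418761, 0.00283845, 0.05286079]), 'finger_gap': 0.08526208143460483}
0.0187
scene {'mtx': array([[427.12280724,   0.        , 253.38043848],
       [  0.        , 427.12280724, 184.31631222],
       [  0.        ,   0.        ,   1.        ]]), 'R': array([[-0.08175709,  0.99662845,  0.00689314],
       [ 0.59076115,  0.0540303 , -0.8050354 ],
       [-0.80269362, -0.06174515, -0.59318673]]), 't': array([ 0.07790095, -0.25653209,  1.52128333])}
top {'mtx': array([[375.94003039,   0.        , 251.77209423],
       [  0.        , 375.94003039, 192.00025429],
       [  0.        ,   0.        ,   1.        ]]), 'R': array([[-0.02619536, -0.99959875, -0.01077736],
       [-0.98358304,  0.02769822, -0.17831771],
       [ 0.17854467,  0.00592933, -0.98391394]]), 't': array([-0.02774716,  0.59172542,  0.83901466])}
```

View pics/scene0.png

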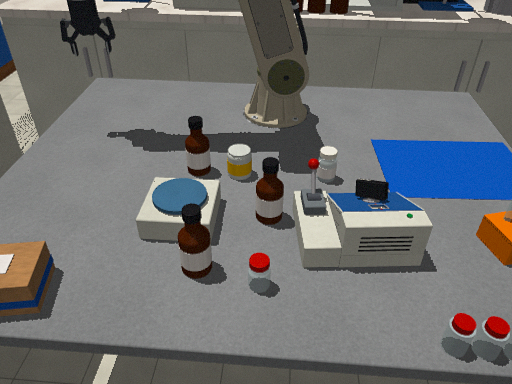

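View pics/top0.png

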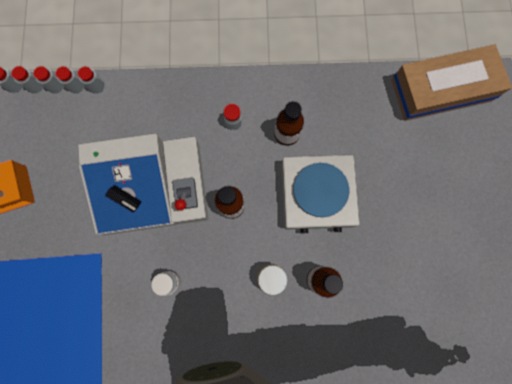

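The scene shows three amber bottles. The one farthest to the robot's left (+y) is at scene (269,192) / top (229,200), beside the lever wing. The stirrer plate is at top (322,190), the box at top (140,185) and the knob at (123,198). Next I'll trace these.

```bash
cat > h.py <<'E'
import numpy as np,cv2
from workcell import *
def ray(c,uv):
    d=np.linalg.inv(c["mtx"])@np.array([uv[0],uv[1],1.]);R=c["R"]
    return -R.T@c["t"],R.T@d
def atz(c,uv,z):
    o,d=ray(c,uv);return o+d*(z-o[2])/d[2]
def proj(c,X):
    X=np.atleast_2d(X);p=(c["R"]@X.T).T+c["t"];p=(c["mtx"]@p.T).T;return p[:,:2]/p[:,2:]
E
python3 - <<'E'
from h import *
for n in ["top","scene"]:
    read_camera(n);c=camera_info(n)
    im=read_camera(n)[:,:,::-1].copy()
    for name,col in [("bottle",(0,255,0)),("plate_top",(0,0,255)),("control_box",(255,255,0)),("knob_foot",(255,0,255)),("lever",(0,255,255)),("window",(0,128,255)),("vial_a_center",(255,0,0)),("vial_b_center",(255,0,0)),("tin_center",(255,0,0))]:
        for i,r in enumerate(trace(n,name)[:4]):
            m=r["mask"];v,u=np.nonzero(m)
            if len(u)==0: continue
            print(n,name,round(r["score"],2),r["box"],u.mean().round(1),v.mean().round(1))
            np.save(f"m_{n}_{name}_{i}.npy",m)
            cs,_=cv2.findContours(m.astype(np.uint8),0,1);cv2.drawContours(im,cs,-1,col,1)
    cv2.imwrite(f"pics/{n}1.png",im)
E
```

```text
top bottle 0.59 [217.0, 185.0, 26.2, 32.3] 229.4 201.8
top bottle 0.58 [303.8, 267.2, 38.0, 32.1] 324.4 281.7
top bottle 0.56 [276.9, 102.0, 27.9, 43.4] 288.7 124.2
top plate_top 0.59 [278.0, 159.1, 79.4, 77.5] 319.1 193.0
top control_box 0.65 [77.2, 133.1, 130.0, 101.2] 142.3 183.3
top control_box 0.15 [171.7, 196.5, 14.1, 16.3] 180.1 203.9
top knob_foot 0.78 [105.3, 164.5, 35.4, 48.4] 122.7 191.2
top lever 0.58 [215.3, 185.5, 27.7, 35.0] 229.2 201.9
top lever 0.47 [173.6, 193.2, 8.7, 19.8] 180.4 204.1
top window 0.75 [81.5, 131.8, 126.7, 104.8] 142.3 183.2
top vial_a_center 0.66 [224.6, 104.3, 19.8, 26.7] 232.2 116.7
top vial_b_center 0.81 [151.0, 271.8, 30.2, 23.4] 166.0 283.6
top tin_center 0.9 [253.7, 266.9, 34.5, 29.0] 271.6 280.2
scene bottle 0.91 [260.4, 157.0, 23.7, 68.7] 269.4 193.5
scene bottle 0.72 [184.1, 116.5, 24.2, 56.3] 197.0 148.7
scene bottle 0.69 [178.8, 205.6, 32.3, 73.7] 194.3 244.1
scene bottle 0.33 [308.3, 158.6, 10.8, 32.4] 313.2 173.4
scene plate_top 0.72 [133.1, 177.5, 87.7, 65.6] 176.6 206.3
scene control_box 0.96 [291.2, 158.7, 142.3, 110.9] 358.8 226.0
scene knob_foot 0.71 [355.5, 178.0, 32.7, 24.9] 371.5 190.2
scene lever 0.54 [307.8, 158.7, 9.2, 36.8] 312.8 173.3
scene window 0.67 [294.0, 157.2, 139.2, 109.4] 358.7 226.3
scene vial_a_center 0.95 [244.2, 255.6, 26.0, 37.7] 258.6 272.6
scene vial_a_center 0.36 [253.1, 158.0, 32.6, 65.4] 269.3 193.7
scene vial_b_center 0.91 [315.6, 146.6, 20.9, 37.2] 326.5 164.0
scene tin_center 0.79 [226.0, 144.1, 30.4, 34.5] 239.2 161.7
```

```bash
cat > fit.py <<'E'
from h import *
from scipy.optimize import minimize
C={n:camera_info(n) for n in ["top","scene"]}
S=4
def ren(parts,p,c):
    x,y,a=p;R=np.array([[np.cos(a),-np.sin(a),0],[np.sin(a),np.cos(a),0],[0,0,1]])
    M=np.zeros((384*S,512*S),np.uint8)
    for P in parts:
        q=proj(c,P@R.T+[x,y,0]);q=((q+.5)*S*16).round().astype(np.int32)
        cv2.fillConvexPoly(M,cv2.convexHull(q),1,shift=4)
    return M
def fit(parts,masks,p0,yaw=True):
    big={n:cv2.resize(m.astype(np.uint8),None,fx=S,fy=S,interpolation=0) for n,m in masks.items()}
    def f(p):
        q=p if yaw else [p[0],p[1],0]
        return sum(1-(lambda A,B:(A&B).sum()/max(1,(A|B).sum()))(ren(parts,q,C[n]),big[n]) for n in big)
    best=None
    p0=np.array(p0,float)[:3 if yaw else 2]
    d=np.array([.02,.02,.15])[:len(p0)]
    for k in range(2):
        sx=np.vstack([p0]+[p0+np.eye(len(p0))[i]*d[i] for i in range(len(p0))])
        r=minimize(f,p0,method="Nelder-Mead",options=dict(initial_simplex=sx,xatol=2e-4,fatol=1e-5));p0=r.x;d=-d/2
    return r.x,r.fun
def circ(r,z,n=40):
    t=np.linspace(0,2*np.pi,n);return np.c_[r*np.cos(t),r*np.sin(t),0*t+z]
def cyl(r,a,b): return np.vstack([circ(r,a),circ(r,b)])
def box(x0,x1,y0,y1,z0,z1): return np.array([[x,y,z] for x in(x0,x1) for y in(y0,y1) for z in(z0,z1)])
BOT=[cyl(.033,0,.098),np.vstack([circ(.033,.098),circ(.016,.116)]),cyl(.016,.11,.145),cyl(.019,.141,.165)]
main=np.array([[x,y,z] for y in(-.05,.13) for x,z in [(-.1,0),(-.1,.05),(.051,.117),(.1,.117),(.1,0)]])
CB=[main,box(-.1,.1,-.13,-.05,0,.06),box(-.075,-.005,-.117,-.067,.06,.085)]
ST=[box(-.085,.085,-.085,.085,0,.06),cyl(.065,.06,.075)]
E
cat > run1.py <<'E'
from fit import *
L=lambda n,k:np.load(f"m_{n}_{k}.npy")
t=C["top"]
b=atz(t,(229,200),.1);print("b0",b)
rb=fit(BOT,{"top":L("top","bottle_0"),"scene":L("scene","bottle_0")},b,False);print("bottle",rb)
s=atz(t,(322,190),.075)
rs=fit(ST,{"top":L("top","plate_top_0"),"scene":L("scene","plate_top_0")},[s[0],s[1],0]);print("stirrer",rs)
k=atz(t,(140,185),.08)
for a in(0.1,-.1):
  rc=fit(CB,{"top":L("top","control_box_0"),"scene":L("scene","control_box_0")},[k[0],k[1],a]);print("box",rc)
for n,zh,r,h in [("vial_a_center",.075,.023,0),("vial_b_center",.09,.026,0),("tin_center",.08,.034,0)]:
  v,u=np.nonzero(L("top",n+"_0"));p=atz(t,(u.mean(),v.mean()),zh/2)
  print(n,fit([cyl(r,0,zh)],{"top":L("top",n+"_0"),"scene":L("scene",n+"_0")},p,False))
np.save("fits.npy",np.array([*rb[0],*rs[0],*rc[0]]))
for n in C:
  im=cv2.imread(f"pics/{n}0.png");im=cv2.resize(im,None,fx=1.5,fy=1.5)
  for P,p in [(BOT,[*rb[0],0]),(ST,rs[0]),(CB,rc[0])]:
    for Q in P:
      M=ren([Q],p,C[n]);M=cv2.resize(M,(768,576),interpolation=0)
      cs,_=cv2.findContours(M,0,1);cv2.drawContours(im,cs,-1,(0,255,0),1)
  cv2.imwrite(f"pics/fit_{n}.png",im)
E
python3 run1.py
```

```text
b0 [0.56547115 0.00734593 0.1       ]
bottle (array([0.56622592, 0.00710856]), np.float64(0.15701301732839024))
stirrer (array([ 0.5881483 , -0.2056927 ,  0.00526454]), np.float64(0.25453326341946525))
box (array([0.61622202, 0.20676803, 0.11773149]), np.float64(0.09771617009870504))
box (array([0.61627653, 0.20698275, 0.11701535]), np.float64(0.09762404148299919))
vial_a_center (array([ 0.78402755, -0.00134033]), np.float64(0.3409047377871569))
vial_b_center (array([0.38483293, 0.15489938]), np.float64(0.2415244319611629))
tin_center (array([ 0.38850813, -0.0844954 ]), np.float64(0.23600784421771115))
```

View pics/fit_top.png

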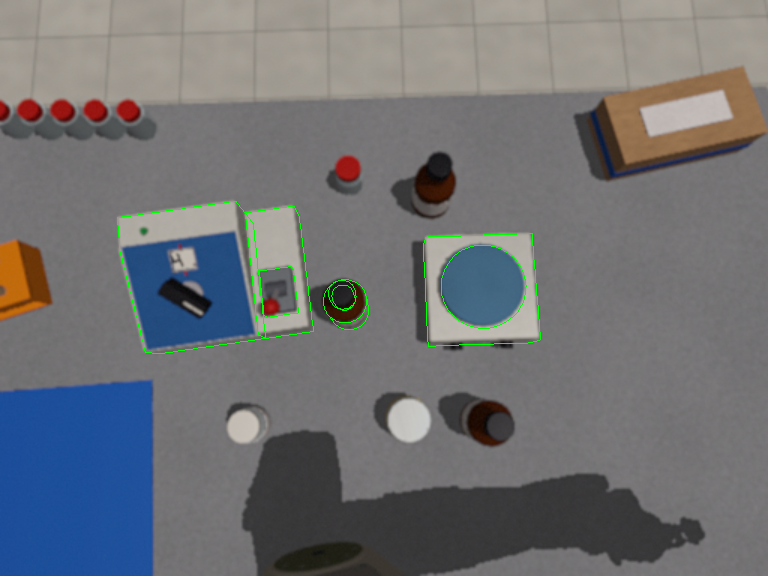

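View pics/fit_scene.png

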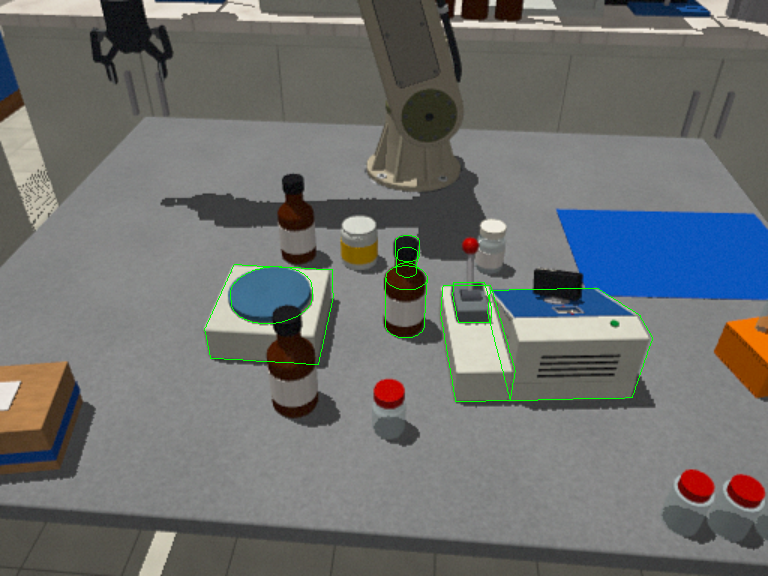

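Emit:
arm_command:
  steps: "0 0 40 0.1;40 55 60 0.25;80 108 60 0.4;118 160 60 0.55;156 212 60 0.7;194 264 60 0.85;232 316 60 1.0;270 366 60 1.15;308 416 60 1.306;344 464 60 1.306;376 508 60 1.306;400 541 60 1.306;416 561 60 1.306;416 561 60 1.306;416 561 60 1.306"
  fingers: 1

```text
clock: 3.08
tcp_pos: [0.5661, 0.0057, 0.2627]
orientation: [0.0, 1.0, -0.0, -0.0]
wrist_force: [-0.0, 0.2, -0.1]
finger_gap: 0.0854
```

```bash
python3 - <<'E'
from h import *
s=get_state();print(s["clock"],s["tcp_pos"],s["orientation"],s["joint_pos"],s["finger_gap"],s["wrist_force"])
c=camera_info("wrist");im=read_camera("wrist")[:,:,::-1].copy();print(-c["R"].T@c["t"],c["R"])
for z,col in [(.165,(0,255,0)),(.131,(0,255,255))]:
    a=np.linspace(0,6.28,60);p=proj(c,np.c_[.5662+.019*np.cos(a),.0071+.019*np.sin(a),0*a+z])
    cv2.polylines(im,[p.round().astype(np.int32)],True,col,1)
cv2.imwrite("pics/w1.png",im)
E
```

```text
3.075 [0.56605261 0.00565477 0.26272624] [ 1.33675262e-04  9.99999960e-01 -7.70556482e-06 -2.49920781e-04] [-1.31613837e-01  2.88210271e-01  1.57161273e-01  1.44020776e+00
 -3.30631063e-04  1.43919798e+00] 0.08543177216815442 [-0.03906578  0.22297749 -0.06617369]
[0.56514957 0.08666836 0.43428428] [[ 9.99999833e-01  4.56567151e-04  3.54028633e-04]
 [ 3.21581894e-04 -9.48945011e-01  3.15441378e-01]
 [ 4.79973876e-04 -3.15441212e-01 -9.48944999e-01]]
```

View pics/w1.png

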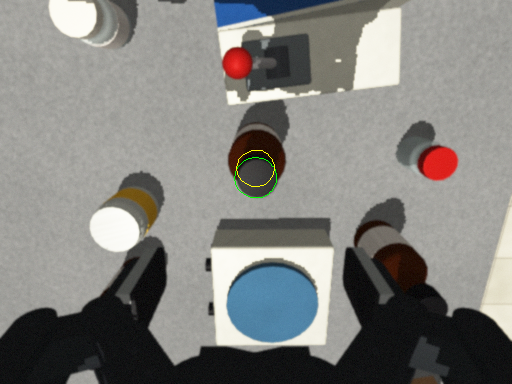

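The projected green circle sits on the cap at (257,178), so the bottle fit holds. Descending to the cap.

Emit:
arm_command:
  steps: "0 1.5 -40 0;0 1.5 -85 0;0 1.5 -115 0;0 1.5 -134 0;0 1.5 -134 0;0 1.5 -134 0"

```text
clock: 3.88
tcp_pos: [0.5663, 0.006, 0.1301]
orientation: [0.0, 1.0, -0.001, 0.001]
wrist_force: [0.2, -0.1, 0.3]
finger_gap: 0.0852
```

Emit:
arm_command:
  steps: "0 0 0 0;0 0 0 0;0 0 0 0;0 0 0 0;0 0 0 0;0 0 0 0;0 0 0 0;0 0 0 0"
  fingers: -1
  newtons: 50

```text
clock: 4.88
tcp_pos: [0.5673, 0.006, 0.1312]
orientation: [0.0, 1.0, -0.001, 0.002]
wrist_force: [0.7, 0.0, 5.7]
finger_gap: 0.0348
```

```bash
python3 - <<'E'
from h import *
for n in ["scene","wrist"]:
  im=read_camera(n)[:,:,::-1];
  if n=="scene": im=cv2.resize(im[100:300,150:450],None,fx=2.5,fy=2.5)
  cv2.imwrite(f"pics/{n}2.png",im)
E
```

```text
(no output)
```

View pics/scene2.png

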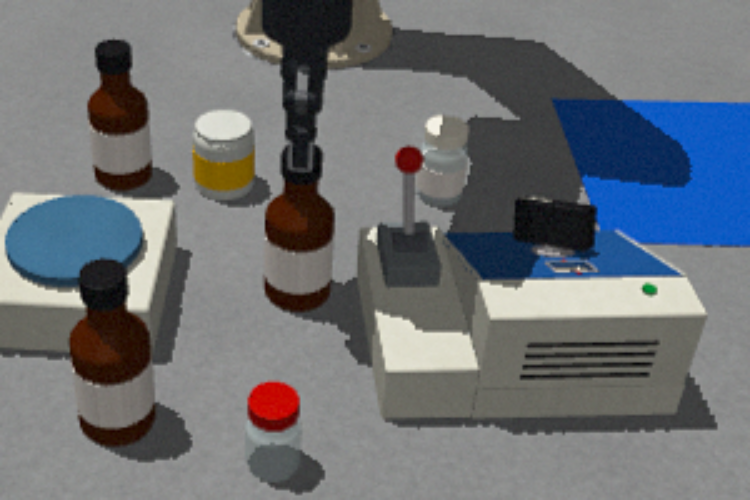

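The fingers close around the cap (scene2 crop, about (300,160)) and the bottle is upright. The gap of 34.8 mm is a bit under the cap's 38 mm. I'll do a small test lift.

Emit:
arm_command:
  steps: "0 0 5 0;0 0 10 0;0 0 20 0;0 0 30 0;0 0 30 0;0 0 30 0"

```text
clock: 5.72
tcp_pos: [0.5672, 0.006, 0.1611]
orientation: [0.0, 1.0, -0.001, 0.002]
wrist_force: [-0.4, -0.0, -5.4]
finger_gap: 0.0349
```

```bash
python3 - <<'E'
from h import *
for n in ["scene"]:
  im=read_camera(n)[:,:,::-1];
  if n=="scene": im=cv2.resize(im[100:300,150:450],None,fx=2.5,fy=2.5)
  cv2.imwrite(f"pics/{n}3.png",im)
s=get_state();print(s["tcp_pos"],s["wrist_force"],s["ft_torque"],s["finger_gap"])
E
```

```text
[0.5670707  0.00597353 0.16089909] [-1.3546718   0.14626132 -3.81866366] [ 0.01623439  0.04703123 -0.02398768] 0.0346175373409653
```

View pics/scene3.png

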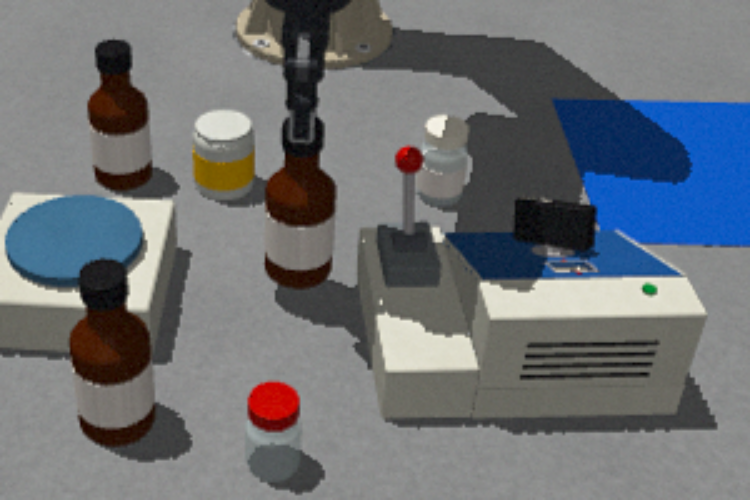

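The bottle is held upright off the table, and the wrist load is about 4 N. Carrying it over to the plate.

Emit:
arm_command:
  steps: "0 0 20 0;0 0 45 0;2 -15 70 0;6 -45 85 0;9 -80 85 0;12 -115 85 0;15 -150 85 0;18 -180 85 0;20 -200 85 0;21 -211 85 0;21 -212 85 0;21 -212 85 0;21 -212 85 0;21 -212 85 0"

```text
clock: 7.52
tcp_pos: [0.5881, -0.2053, 0.2461]
orientation: [0.0, 1.0, -0.0, 0.002]
wrist_force: [-0.2, 0.4, -4.0]
finger_gap: 0.0345
```

```bash
python3 - <<'E'
from fit import *
for n in ["scene","top"]:
  im=read_camera(n)[:,:,::-1].copy();
  cv2.imwrite(f"pics/{n}4.png",im[:])
f=np.load("fits.npy")
s=get_state();print(s["tcp_pos"],s["wrist_force"],s["ft_torque"],s["finger_gap"])
r=[x for x in trace("scene","bottle")]
for x in r: print(x["score"],x["box"])
# plate centre from blue ellipse in original top image
im=cv2.imread("pics/top0.png").astype(int);
m=np.load("m_top_plate_top_0.npy")
bl=((im[:,:,0]-im[:,:,2]>40)&m).astype(np.uint8)
cs,_=cv2.findContours(bl,0,1);c=max(cs,key=cv2.contourArea);e=cv2.fitEllipse(c);print(e,atz(C["top"],e[0],.075),proj(C["top"],[f[2],f[3],.075]))
E
```

```text
[ 0.58808911 -0.20556012  0.24602387] [-0.15010216 -0.15132138 -3.50887614] [ 0.00968417 -0.02303496 -0.01035276] 0.034370239012532465
0.84 [177.0, 206.9, 34.1, 71.7]
0.73 [136.4, 177.5, 87.1, 63.8]
0.72 [161.5, 112.8, 28.7, 73.5]
0.59 [187.2, 114.6, 22.1, 59.3]
((320.88177490234375, 189.44290161132812), (52.1239128112793, 54.272159576416016), 107.68831634521484) [ 0.58827597 -0.20380556  0.075     ] [[321.70198715 189.47451472]]
```

View pics/scene4.png

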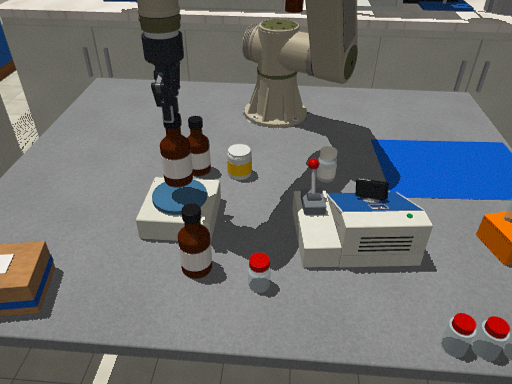

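View pics/top4.png

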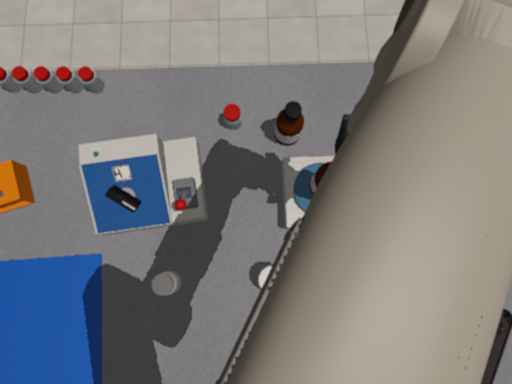

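The bottle hangs over the plate at scene (177,160), and the blue-ellipse centre agrees with the fit to within 2 mm. Lowering.

Emit:
arm_command:
  steps: "0 0 -12 0;0 0 -22 0;0 0 -30 0;0 0 -35 0;0 0 -37 0;0 0 -38 0;0 0 -38 0;0 0 -38 0"

```text
clock: 8.68
tcp_pos: [0.5883, -0.2058, 0.2083]
orientation: [0.001, 1.0, -0.001, 0.002]
wrist_force: [0.8, 0.0, -3.8]
finger_gap: 0.0346
```

Emit:
arm_command:
  steps: "0 0 -0.5 0;0 0 -1 0;0 0 -1.5 0;0 0 -2 0;0 0 -2.5 0;0 0 -2.5 0"

```text
clock: 9.43
tcp_pos: [0.5885, -0.2059, 0.2063]
orientation: [0.001, 1.0, -0.001, 0.002]
wrist_force: [-0.1, 0.5, -0.1]
finger_gap: 0.0347
```

Emit:
arm_command:
  steps: "0 0 -0.5 0;0 0 -0.8 0;0 0 -0.8 0"

```text
clock: 9.8
tcp_pos: [0.5888, -0.206, 0.2062]
orientation: [0.001, 1.0, -0.001, 0.003]
wrist_force: [-0.4, 0.7, 4.3]
finger_gap: 0.0344
```

Emit:
arm_command:
  steps: "0 0 0 0;0 0 0 0;0 0 0 0;0 0 0 0;0 0 0 0;0 0 0 0"
  fingers: 1

```text
clock: 10.55
tcp_pos: [0.5888, -0.206, 0.2062]
orientation: [0.001, 1.0, -0.001, 0.003]
wrist_force: [0.7, -0.1, 0.7]
finger_gap: 0.0855
```

```bash
python3 - <<'E'
from h import *
for n in ["scene"]:
  im=read_camera(n)[:,:,::-1];
  im=cv2.resize(im[80:280,100:400],None,fx=2.5,fy=2.5)
  cv2.imwrite(f"pics/{n}5.png",im)
s=get_state();print(s["tcp_pos"],s["wrist_force"],s["ft_torque"],s["finger_gap"])
E
```

```text
[ 0.58880997 -0.20605265  0.20622796] [ 0.49569673 -0.11632475  0.47819347] [0.04125481 0.01733091 0.02512396] 0.08519086783952884
```

View pics/scene5.png

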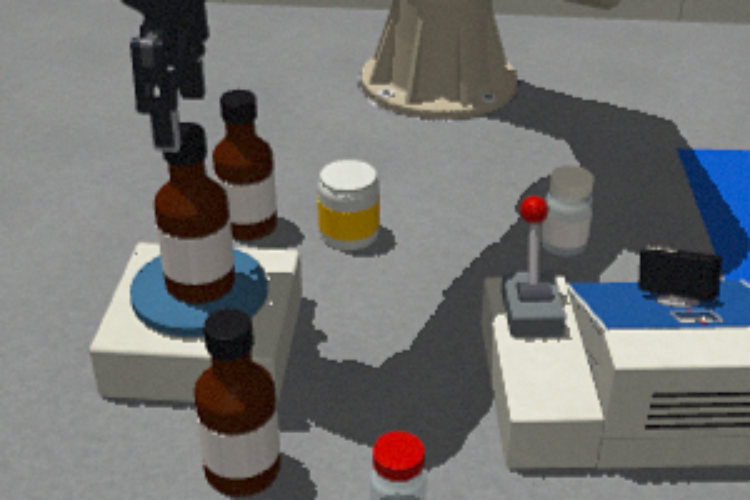

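The bottle stands released and upright on the plate. Next: rise clear and go over the knob, turning the jaws across the bar.

Emit:
arm_command:
  steps: "0 0 15 0;0 0 40 0;0 0 65 0;0 0 80 0;0 20 85 0.17;-1 55 85 0.34;-3 95 85 0.51;-5 135 85 0.68;-7 175 85 0.85;-9 215 85 1.02;-11 255 85 1.19;-12 295 85 1.36;-14 335 85 1.53;-16 375 85 1.70;-17 410 85 1.87;-18 435 85 2.04;-18 447 85 2.2;-18 448 85 2.36;-18 448 85 2.36;-18 448 85 2.36"
  fingers: 0.1

```text
clock: 13.1
tcp_pos: [0.571, 0.2418, 0.2919]
orientation: [-0.002, 0.383, 0.924, 0.002]
wrist_force: [0.5, -0.4, 0.6]
finger_gap: 0.0466
```

```bash
cat > kn.py <<'E'
from fit import *
f=np.load("fits.npy");bx,by,ba=f[5:8]
Rb=np.array([[np.cos(ba),-np.sin(ba),0],[np.sin(ba),np.cos(ba),0],[0,0,1]])
def W(p): return np.atleast_2d(p)@Rb.T+[bx,by,0]
U=np.array([.9135,0,.407]);N=np.array([-.407,0,.9135]);K=np.array([-.027,.04,.0825])
def face(u,v,h=0): # u right(-y), v up slope from knob
    return K+np.outer(np.atleast_1d(v),U)+np.outer(np.atleast_1d(u),[0,-1,0])+np.atleast_1d(h)[:,None]*N
def rect(im,c,half,ctr,h,S=8):
    # rectified view of face plane at height h, 1px=1/S mm
    g=np.array([[-half,half],[half,half],[half,-half],[-half,-half]])
    q=proj(c,W(face(g[:,0]+ctr[0],g[:,1]+ctr[1],np.full(4,h)))).astype(np.float32)
    n=int(2*half*1000*S);d=np.array([[0,0],[n,0],[n,n],[0,n]],np.float32)
    return cv2.warpPerspective(im,cv2.getPerspectiveTransform(q,d),(n,n),flags=cv2.INTER_CUBIC)
E
python3 - <<'E'
from kn import *
im=cv2.imread("pics/top0.png")
a=rect(im,C["top"],.04,(0,.053),0,6);b=rect(im,C["top"],.05,(0,0),.047,4)
c=camera_info("wrist");s=get_state();w=read_camera("wrist")[:,:,::-1].copy()
print(s["tcp_pos"],s["orientation"],s["joint_pos"],s["finger_gap"],s["wrist_force"])
cv2.imwrite("pics/w6.png",w)
cv2.imwrite("pics/r6.png",np.hstack([a,cv2.resize(b,(480,480))])[:,:800])
d=rect(w,c,.05,(0,.0),0.047,4);e=rect(w,c,.04,(0,.053),0,5);cv2.imwrite("pics/rw6.png",np.hstack([d,e]))
print(W(face(0,0,.0356)),s["clock"])
E
```

```text
[0.57097055 0.24184872 0.29185373] [-0.00193526  0.38287848  0.92379389  0.00227346] [ 0.26809693  0.40589153  0.39582644  1.56099511  0.00596539 -0.51687607] 0.04658758521861576 [ 0.5464919  -0.44202434  0.62084741]
[[0.57040111 0.24186541 0.1150206 ]] 13.1
```

View pics/w6.png

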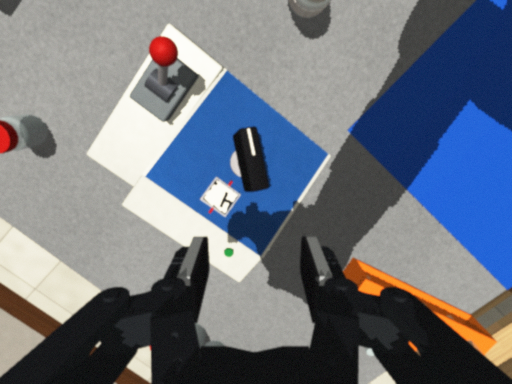

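View pics/r6.png

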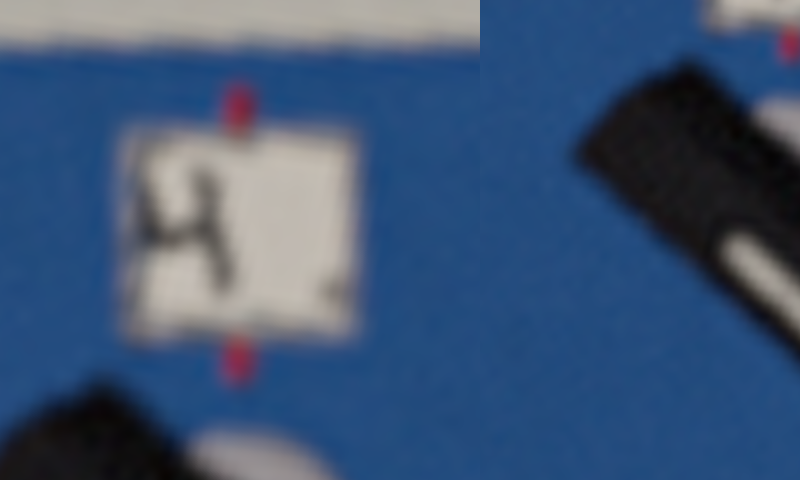

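View pics/rw6.png

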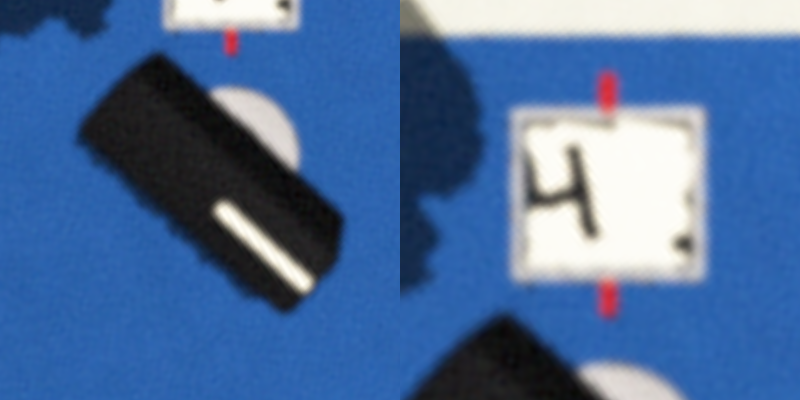

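The top view shows the wanted knob. The "4" sits 9 mm left of the ticks, and the white line points about 133° clockwise from up, so the dial starts near 2.32 rad. I'll straddle the bar.

Emit:
arm_command:
  steps: "-0.5 0 -30 0.1;-0.5 0 -75 0.2;-0.5 0 -115 0.2;-0.5 0 -145 0.2;-0.5 0 -162 0.2;-0.5 0 -172 0.2;-0.5 0 -178 0.2;-0.5 0 -178 0.2;-0.5 0 -178 0.2"

```text
clock: 14.28
tcp_pos: [0.571, 0.2419, 0.1146]
orientation: [-0.002, 0.289, 0.957, 0.002]
wrist_force: [1.5, 0.5, -0.2]
finger_gap: 0.0471
```

```bash
python3 - <<'E'
from h import *
s=get_state();print(s["tcp_pos"],s["orientation"],s["finger_gap"],s["wrist_force"])
im=read_camera("scene")[:,:,::-1];cv2.imwrite("pics/s7.png",cv2.resize(im[100:300,240:480],None,fx=3,fy=3))
im=read_camera("wrist")[:,:,::-1];cv2.imwrite("pics/w7.png",im)
E
```

```text
[0.57099113 0.24189553 0.11457333] [-0.00162602  0.2886497   0.95743045  0.00237475] 0.04712422399326407 [ 1.48890025  0.4726152  -0.16560789]
```

View pics/s7.png

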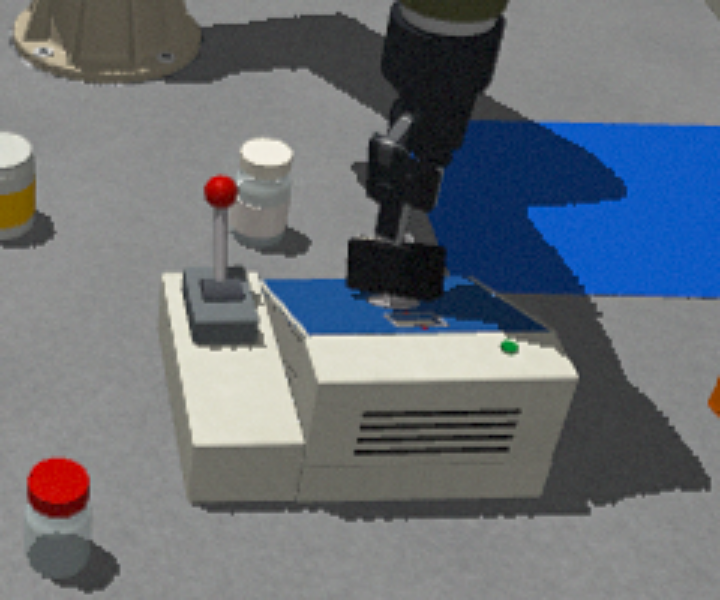

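View pics/w7.png

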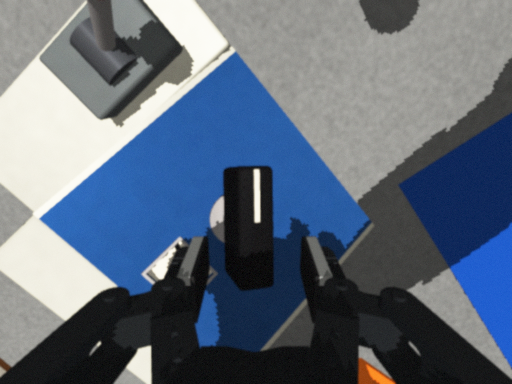

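The bar is centred between the fingers and parallel to them (wrist image (248,225)). Going 8 mm lower and narrowing to a loose fit.

Emit:
arm_command:
  steps: "-0.5 0 -4 0;-0.5 0 -8 0;-0.5 0 -8 0;-0.5 0 -8 0"
  fingers: -0.34
  newtons: 30

```text
clock: 14.88
tcp_pos: [0.5703, 0.2419, 0.1064]
orientation: [-0.002, 0.289, 0.957, 0.002]
wrist_force: [-1.1, 0.8, 0.9]
finger_gap: 0.0284
```

Emit:
arm_command:
  steps: "0 0 0 -0.1;0 0 0 -0.2;0 0 0 -0.3;0 0 0 -0.4;0 0 0 -0.5;0 0 0 -0.6;0 0 0 -0.7;0 0 0 -0.8;0 0 0 -0.8"

```text
clock: 16.0
tcp_pos: [0.5704, 0.2419, 0.1065]
orientation: [-0.001, 0.638, 0.77, 0.003]
wrist_force: [0.6, -0.5, -0.5]
finger_gap: 0.0284
```

```bash
python3 - <<'E'
from kn import *
s=get_state();print(s["tcp_pos"],s["orientation"],s["finger_gap"],s["wrist_force"],s["ft_torque"],s["joint_pos"])
im=read_camera("wrist")[:,:,::-1];cv2.imwrite("pics/w8.png",im)
E
```

```text
[0.5704192  0.24191726 0.10650574] [-6.80990427e-04  6.38253570e-01  7.69820537e-01  2.87341820e-03] 0.02844533240210699 [ 0.56356211 -0.45679248 -0.50388209] [-0.01704205 -0.01021497 -0.02871999] [ 0.26927705  0.43656605 -0.01169592  1.11860103  0.00440572  0.08295166]
```

View pics/w8.png

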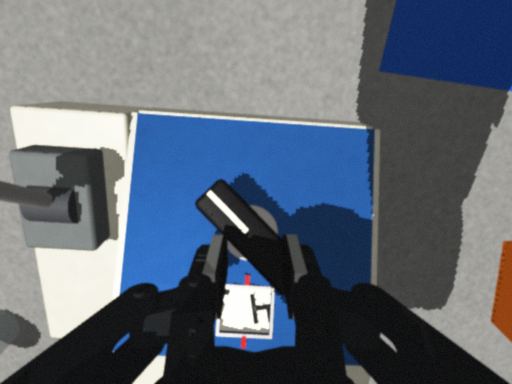

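```bash
python3 - <<'E'
from kn import *
c=camera_info("wrist");w=read_camera("wrist")[:,:,::-1].copy()
d=rect(w,c,.06,(0,.0),0.047,4);e=rect(w,c,.04,(0,.053),0,4);cv2.imwrite("pics/rw8.png",np.hstack([d,cv2.resize(e,(320,480))]))
t=read_camera("top")[:,:,::-1];cv2.imwrite("pics/t8.png",t)
E
```

```text
(no output)
```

View pics/rw8.png

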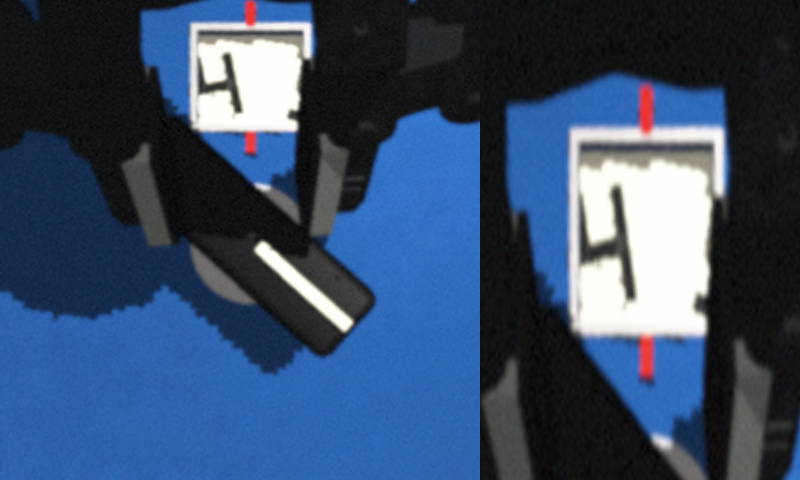

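```bash
python3 - <<'E'
from kn import *
c=camera_info("wrist");s=get_state();q=s["orientation"];p=s["tcp_pos"]
print(c["mtx"][0,0])
w=cv2.imread("pics/w8.png");cv2.imwrite("pics/w8z.png",cv2.resize(w[200:320,160:340],None,fx=4,fy=4,interpolation=cv2.INTER_CUBIC))
a=2*np.arctan2(q[2],q[1]);jx=np.array([np.cos(a),np.sin(a),0]);jy=np.array([np.sin(a),-np.cos(a),0])
for zb in (0,.005,.01,.015,.02,.03):
  print(zb,[proj(c,p+sg*jx*.0142+jy*y+[0,0,zb]).round(0)[0].tolist() for sg in(1,-1) for y in(-.011,0,.011)])
E
```

```text
309.1428685562165
0 [[278.0, 210.0], [277.0, 227.0], [277.0, 243.0], [230.0, 210.0], [231.0, 227.0], [231.0, 243.0]]
0.005 [[278.0, 213.0], [278.0, 230.0], [277.0, 247.0], [230.0, 213.0], [230.0, 230.0], [230.0, 247.0]]
0.01 [[279.0, 217.0], [278.0, 234.0], [278.0, 251.0], [229.0, 217.0], [229.0, 234.0], [230.0, 251.0]]
0.015 [[280.0, 220.0], [279.0, 238.0], [279.0, 255.0], [228.0, 220.0], [229.0, 238.0], [229.0, 255.0]]
0.02 [[280.0, 224.0], [280.0, 243.0], [279.0, 260.0], [228.0, 224.0], [228.0, 243.0], [229.0, 260.0]]
0.03 [[282.0, 233.0], [281.0, 252.0], [281.0, 270.0], [226.0, 233.0], [227.0, 252.0], [227.0, 270.0]]
```

View pics/w8z.png

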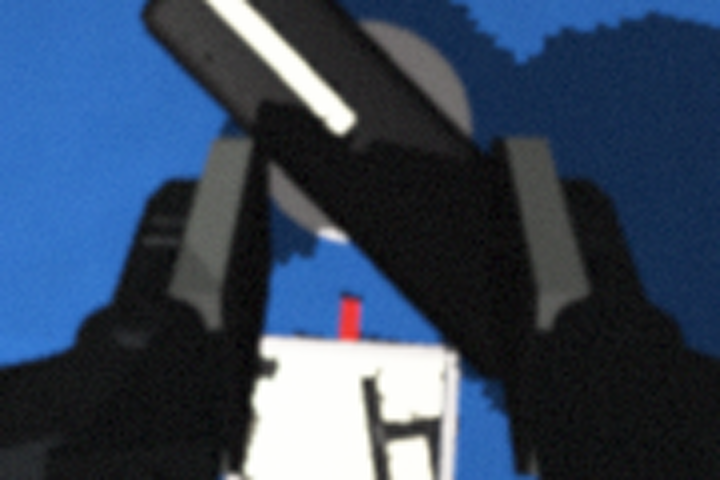

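The knob did not turn: the "4" hasn't moved and the fingers passed over the bar with no torque, so the tips ride higher than I assumed. I'll rotate back, then go lower while watching the force.

Emit:
arm_command:
  steps: "0 0 0 0.15;0 0 0 0.3;0 0 0 0.45;0 0 0 0.6;0 0 0 0.75;0 0 0 0.8;0 0 0 0.8"
  fingers: -0.1

```text
clock: 17.02
tcp_pos: [0.5704, 0.2419, 0.1065]
orientation: [-0.002, 0.288, 0.958, 0.002]
wrist_force: [-0.4, 0.6, 0.1]
finger_gap: 0.0385
```

Emit:
arm_command:
  steps: "0 0 -2 0;0 0 -4 0;0 0 -6 0;0 0 -8 0;0 0 -8 0"

```text
clock: 17.65
tcp_pos: [0.5702, 0.2419, 0.0982]
orientation: [-0.002, 0.288, 0.958, 0.002]
wrist_force: [-0.0, 0.0, -0.2]
finger_gap: 0.0383
```

```bash
python3 - <<'E'
from h import *
s=get_state();print(s["tcp_pos"],s["orientation"],s["finger_gap"],s["wrist_force"])
im=read_camera("scene")[:,:,::-1];cv2.imwrite("pics/s9.png",cv2.resize(im[130:250,300:440],None,fx=5,fy=5,interpolation=2))
im=read_camera("wrist")[:,:,::-1];cv2.imwrite("pics/w9.png",im)
E
```

```text
[0.57023846 0.24185117 0.09815614] [-0.00195038  0.28782323  0.95767903  0.00220585] 0.038324573592600476 [-0.00558578  0.03218749 -0.18579774]
```

View pics/s9.png

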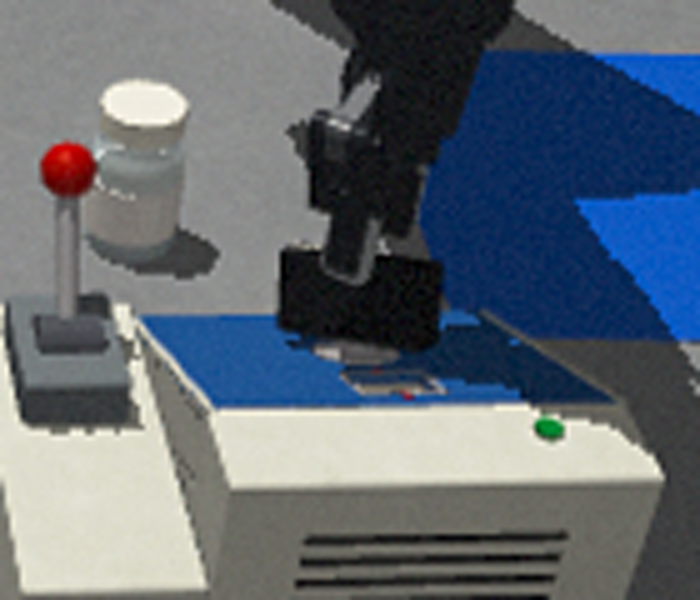

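View pics/w9.png

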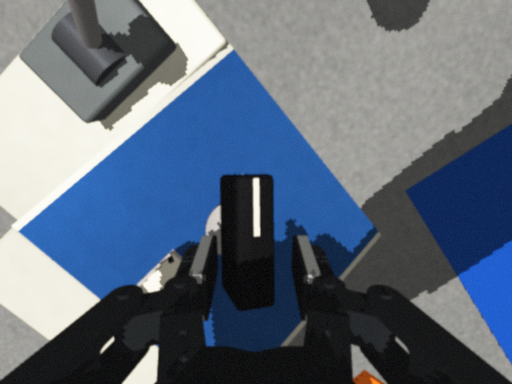

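```bash
python3 - <<'E'
from kn import *
for z in (.09,.1,.105,.11,.115,.12,.125,.13): print(z,proj(C["scene"],[[.586,.231,z],[.592,.227,z]]).round(1).tolist())
E
```

```text
0.09 [[366.7, 197.2], [365.3, 198.7]]
0.1 [[367.4, 193.8], [366.0, 195.3]]
0.105 [[367.8, 192.0], [366.3, 193.5]]
0.11 [[368.1, 190.3], [366.7, 191.8]]
0.115 [[368.5, 188.5], [367.1, 190.0]]
0.12 [[368.9, 186.8], [367.4, 188.3]]
0.125 [[369.2, 185.0], [367.8, 186.5]]
0.13 [[369.6, 183.2], [368.2, 184.7]]
```

The scene ray puts the tips near z = 0.122, about 24 mm above the reported TCP. Lowering 12 mm more and narrowing.

Emit:
arm_command:
  steps: "0 0 -3 0;0 0 -6 0;0 0 -9 0;0 0 -12 0;0 0 -12 0"

```text
clock: 18.38
tcp_pos: [0.5701, 0.2418, 0.086]
orientation: [-0.002, 0.288, 0.958, 0.002]
wrist_force: [-0.4, -0.1, 0.2]
finger_gap: 0.0384
```

Emit:
arm_command:
  steps: "0 0 0 0;0 0 0 0;0 0 0 0;0 0 0 -0.05;0 0 0 -0.1;0 0 0 -0.2;0 0 0 -0.3;0 0 0 -0.3"
  fingers: -0.4

```text
clock: 19.38
tcp_pos: [0.5712, 0.2417, 0.0866]
orientation: [-0.001, 0.427, 0.904, 0.003]
wrist_force: [4.5, -2.5, 1.9]
finger_gap: 0.0257
```

```bash
python3 - <<'E'
from kn import *
s=get_state();print(s["tcp_pos"],s["orientation"],s["finger_gap"],s["wrist_force"],s["ft_torque"])
im=read_camera("wrist")[:,:,::-1];cv2.imwrite("pics/w10.png",im)
E
```

```text
[0.57115098 0.24171888 0.0866099 ] [-8.15690553e-04  4.27282993e-01  9.04113076e-01  2.85023655e-03] 0.02571950025583518 [ 4.46085388 -2.53688476  1.88013738] [-0.49096184 -0.88547087  0.06772739]
```

View pics/w10.png

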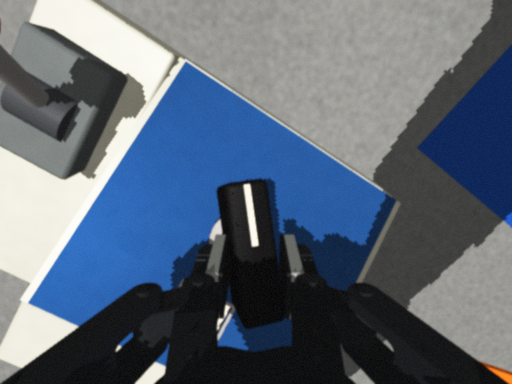

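The knob now follows the fingers with only a few degrees of lag and about 5 N. Continuing the turn.

Emit:
arm_command:
  steps: "0 0 0 -0.1;0 0 0 -0.2;0 0 0 -0.3;0 0 0 -0.4;0 0 0 -0.5;0 0 0 -0.6;0 0 0 -0.7;0 0 0 -0.8;0 0 0 -0.85;0 0 0 -0.85"

```text
clock: 20.68
tcp_pos: [0.5708, 0.2404, 0.0858]
orientation: [0.001, 0.762, 0.648, 0.002]
wrist_force: [3.2, -5.7, -2.4]
finger_gap: 0.0256
```

Emit:
arm_command:
  steps: "0 0 0 -0.1;0 0 0 -0.2;0 0 0 -0.3;0 0 0 -0.4;0 0 0 -0.5;0 0 0 -0.6;0 0 0 -0.7;0 0 0 -0.8;0 0 0 -0.85;0 0 0 -0.85"

```text
clock: 21.92
tcp_pos: [0.5705, 0.2411, 0.0865]
orientation: [0.001, 0.961, 0.278, 0.001]
wrist_force: [-1.1, -1.1, 6.5]
finger_gap: 0.0257
```

```bash
python3 - <<'E'
from kn import *
s=get_state();print(s["tcp_pos"],s["orientation"],s["finger_gap"],s["wrist_force"],s["ft_torque"],s["joint_pos"])
c=camera_info("wrist");w=read_camera("wrist")[:,:,::-1].copy();cv2.imwrite("pics/w11.png",w)
d=rect(w,c,.06,(0,.0),0.047,4)
t=read_camera("top")[:,:,::-1];e=rect(t,C["top"],.06,(0,0.02),0.0,4);cv2.imwrite("pics/rw11.png",np.hstack([d,e])[:,:800])
E
```

```text
[0.57054266 0.24114626 0.08647883] [0.00096914 0.96069152 0.27761311 0.00134754] 0.025683804675670163 [-1.1005666  -1.13672892  6.4881188 ] [ 0.12145712 -0.13777695  0.08566358] [ 0.27139419  0.45053694 -0.04106507  1.07648015 -0.00191146  1.2795698 ]
```

View pics/w11.png

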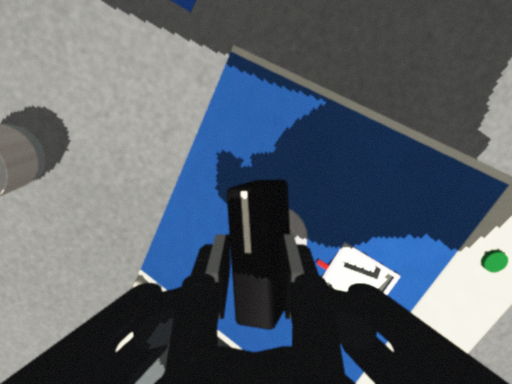

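View pics/rw11.png

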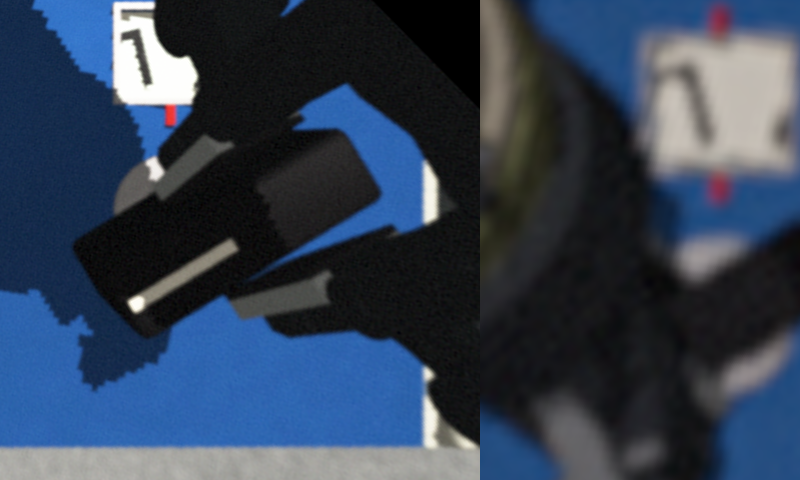

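The top view now shows "7" about 9 mm left of the ticks; the line angle gives a dial of about 4.15. It needs roughly 0.23 rad more.

Emit:
arm_command:
  steps: "0 0 0 -0.06;0 0 0 -0.12;0 0 0 -0.18;0 0 0 -0.22;0 0 0 -0.22;0 0 0 -0.22"

```text
clock: 22.78
tcp_pos: [0.5707, 0.2414, 0.0867]
orientation: [0.001, 0.985, 0.171, 0.001]
wrist_force: [0.5, -0.4, 5.4]
finger_gap: 0.0257
```

```bash
python3 - <<'E'
from kn import *
s=get_state();print(s["tcp_pos"],s["orientation"],s["finger_gap"],s["wrist_force"],s["ft_torque"])
c=camera_info("wrist");w=read_camera("wrist")[:,:,::-1].copy()
d=rect(w,c,.06,(0,.0),0.047,4)
t=read_camera("top")[:,:,::-1];e=rect(t,C["top"],.025,(0,0.053),0.0,6);cv2.imwrite("pics/rw12.png",np.hstack([d,cv2.resize(e,(320,320)) if 0 else cv2.copyMakeBorder(e,0,180,0,0,0)])[:,:800])
E
```

```text
[0.57065182 0.24136837 0.08671786] [9.08818729e-04 9.85231290e-01 1.71220405e-01 1.43275594e-03] 0.02570909474339784 [ 0.52432703 -0.38135344  5.36703636] [ 0.03595202 -0.30329494  0.06797124]
```

View pics/rw12.png

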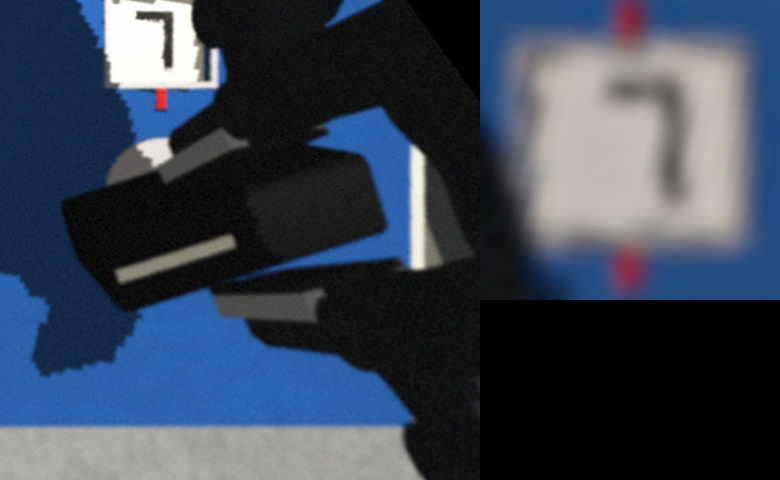

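```bash
python3 - <<'E'
from kn import *
Wn=W(face(0,.053,0))[0]
for n,c in [("top",C["top"]),("wrist",camera_info("wrist"))]:
    cc=-c["R"].T@c["t"]; v=Rb.T@(cc-Wn); h=v@N; print(n,"right per depth",(-v[1])/h,"up",v@U/h)
E
```

```text
top right per depth 0.3206130220431987 up 0.14331423870778115
wrist right per depth -0.45219169502248663 up -0.07191273897481791
```

Allowing for the disc's depth, the two views (top +3.2 mm, wrist −0.7 mm) put the 7 about 1.6 mm past the middle, and the line gives 4.42 rad. I'll nudge it back slightly, taking up the slack first.

Emit:
arm_command:
  steps: "0 0 0 0.04;0 0 0 0.08;0 0 0 0.12;0 0 0 0.15;0 0 0 0.15"

```text
clock: 23.5
tcp_pos: [0.5703, 0.2414, 0.0866]
orientation: [0.001, 0.97, 0.244, 0.001]
wrist_force: [0.4, -0.3, 5.1]
finger_gap: 0.0255
```

```bash
cat > look.py <<'E'
from kn import *
import sys
s=get_state();print(s["clock"],s["tcp_pos"],s["orientation"],s["finger_gap"],s["wrist_force"],s["ft_torque"])
c=camera_info("wrist");w=read_camera("wrist")[:,:,::-1].copy()
t=read_camera("top")[:,:,::-1]
d=rect(w,c,.06,(0,.01),0.047,3);e=rect(t,C["top"],.025,(0,0.053),0.0,4);g=rect(w,c,.025,(0,0.053),0.0,4)
o=np.zeros((400,760,3),np.uint8);o[:360,:360]=d;o[:200,360:560]=e;o[:200,560:760]=g
cv2.imwrite(f"pics/look{sys.argv[1]}.png",o)
E
python3 look.py 1
```

```text
23.5 [0.57034197 0.24138873 0.08656946] [7.09793850e-04 9.69697050e-01 2.44306532e-01 1.20215595e-03] 0.0254820525424792 [ 0.43435256 -0.34251635  5.07647954] [ 0.04158606 -0.10558558 -0.12376382]
```

View pics/look1.png

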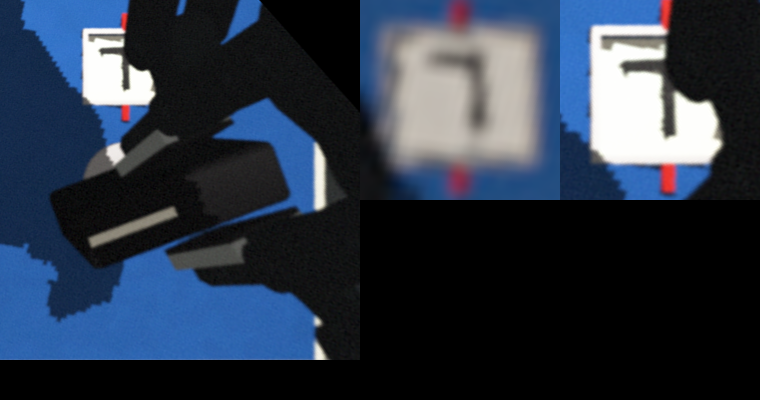

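The 7 now reads within about 2 mm of the middle. I'll open, rise, and view the window square-on before deciding on any fine correction.

Emit:
arm_command:
  steps: "0 0 0 0;0 0 0 0;0 0 0 0;0 0 10 0;0 0 40 0;0 0 80 0;0 0 110 0;0 0 120 0;0 0 120 0;0 0 120 0"
  fingers: 0.1

```text
clock: 24.85
tcp_pos: [0.5696, 0.2412, 0.205]
orientation: [0.001, 0.97, 0.244, -0.0]
wrist_force: [-0.7, -0.8, -0.6]
finger_gap: 0.0473
```

```bash
cat > look2.py <<'E'
from kn import *
import sys
c=camera_info("wrist");w=read_camera("wrist")[:,:,::-1].copy()
t=read_camera("top")[:,:,::-1]
d=rect(w,c,.06,(0,.01),0.047,3);e=rect(t,C["top"],.025,(0,0.053),0.0,8);g=rect(w,c,.025,(0,0.053),0.0,8)
o=np.zeros((400,800,3),np.uint8);o[:400,:400]=e;o[:400,400:800]=g
cv2.imwrite(f"pics/lookw{sys.argv[1]}.png",o);cv2.imwrite(f"pics/lookk{sys.argv[1]}.png",d)
Wn=W(face(0,.053,0))[0]
for n,c in [("top",C["top"]),("wrist",c)]:
    cc=-c["R"].T@c["t"]; v=Rb.T@(cc-Wn); h=v@N; print(n,"right per depth",(-v[1])/h,"up",v@U/h)
E
python3 look2.py 2
```

```text
top right per depth 0.3206130220431987 up 0.14331423870778115
wrist right per depth -0.26138025689636357 up 0.08549514678044168
```

View pics/lookw2.png

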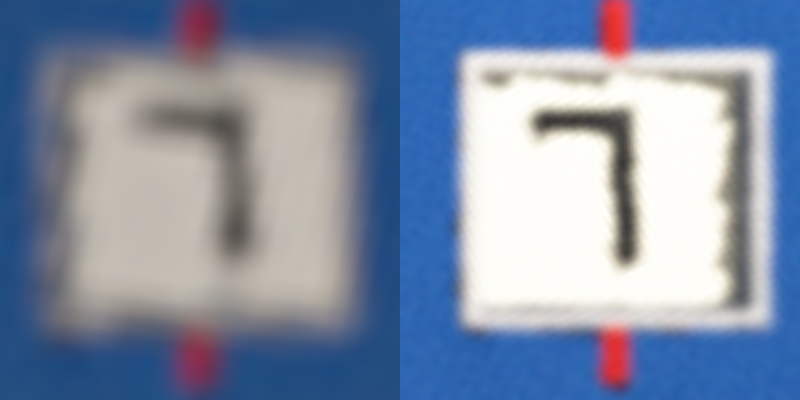

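View pics/lookk2.png

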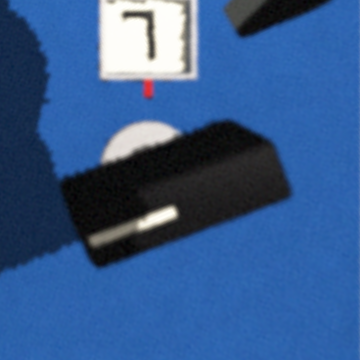

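```bash
python3 - <<'E'
from kn import *
c=camera_info("wrist");w=read_camera("wrist")[:,:,::-1].copy()
cv2.imwrite("pics/w13.png",w)
d=rect(w,c,.045,(0,.0),0.047,6);hsv=d.max(2)
d=cv2.convertScaleAbs(d,alpha=1.5,beta=10)
cv2.imwrite("pics/k13.png",d)
E
```

```text
(no output)
```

View pics/k13.png

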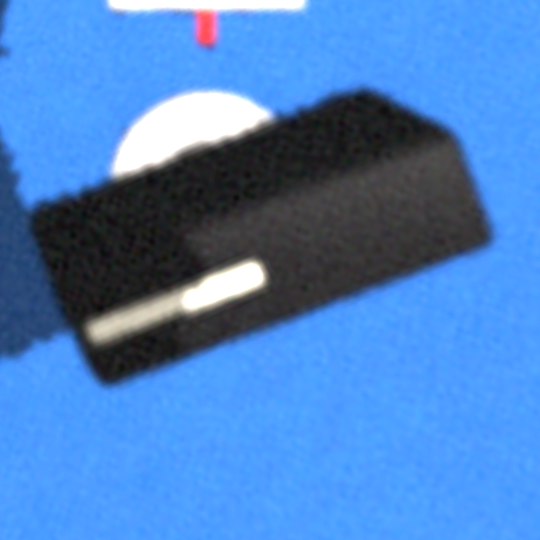

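Numeral offset, bar edges and white line together put the dial 0.02 to 0.05 rad short of 7. One small forward nudge: earlier, a tool yaw of 19.7° left it 0.028 over, so I'll aim for about 21.3°.

Emit:
arm_command:
  steps: "0.7 0 -40 0;0.7 0 -80 0;0.7 0 -105 0;0.7 0 -115 0;0.7 0 -118.5 0;0.7 0 -118.5 0;0.7 0 -118.5 0"

```text
clock: 25.88
tcp_pos: [0.5713, 0.2414, 0.0879]
orientation: [0.001, 0.97, 0.244, 0.001]
wrist_force: [1.0, 0.4, 0.3]
finger_gap: 0.0474
```

Emit:
arm_command:
  steps: "0 0 0 0;0 0 0 0;0 0 0 0;0 0 0 -0.04;0 0 0 -0.08;0 0 0 -0.12;0 0 0 -0.12;0 0 0 -0.12"
  fingers: -0.4

```text
clock: 26.88
tcp_pos: [0.571, 0.2405, 0.0881]
orientation: [0.002, 0.983, 0.185, 0.001]
wrist_force: [-2.5, -4.5, 3.8]
finger_gap: 0.0261
```

```bash
python3 look.py 3
```

```text
26.875 [0.57099288 0.24048101 0.08805666] [1.61226154e-03 9.82655385e-01 1.85432726e-01 7.05884031e-04] 0.026118757747884375 [-2.50272222 -4.47823619  3.78356562] [-0.83149475  0.60321983  0.09118664]
```

View pics/look3.png

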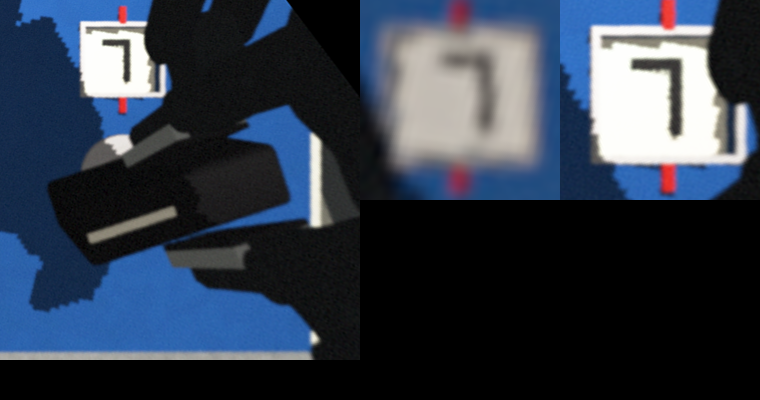

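Emit:
arm_command:
  steps: "0 0 0 0;0 0 0 0;0 0 0 0;0 0 10 0;0 0 40 0;0 0 80 0;0 0 115 0;0 0 120 0;0 0 120 0;0 0 120 0"
  fingers: 0.1

```text
clock: 28.22
tcp_pos: [0.5702, 0.2403, 0.2066]
orientation: [0.002, 0.983, 0.185, -0.001]
wrist_force: [-0.2, -0.4, -0.3]
finger_gap: 0.047
```

```bash
python3 look2.py 4
```

```text
top right per depth 0.3206130220431987 up 0.14331423870778115
wrist right per depth -0.27226409635613746 up 0.12009038605758104
```

View pics/lookw4.png

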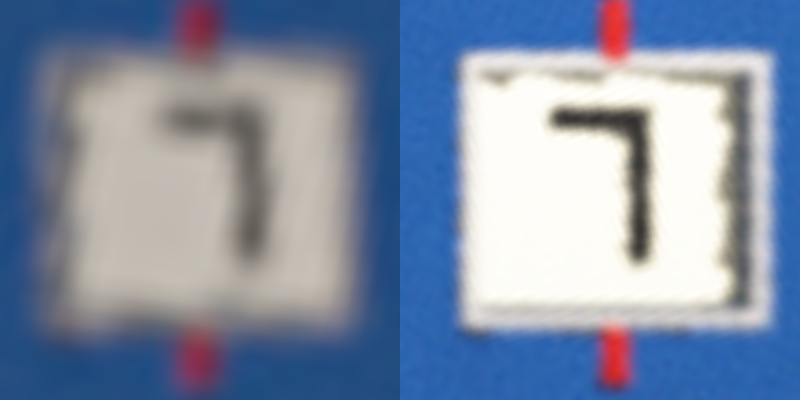

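The two views now give +2.0 mm (top) and −2.0 mm (wrist). With the disc recessed, that puts the 7 within about 0.2 mm of the middle. Next the lever: shut the fingers and move in front of the ball.

Emit:
arm_command:
  steps: "-5 -10 10 0.16;-12 -28 10 0.32;-22 -50 10 0.48;-32 -74 10 0.64;-42 -98 10 0.8;-51 -118 10 0.96;-57 -132 10 1.12;-59 -138 5 1.25;-59 -138 0 1.31;-59 -138 0 1.31;-59 -138 0 1.31"
  fingers: -1

```text
clock: 29.7
tcp_pos: [0.5111, 0.1023, 0.2063]
orientation: [0.002, 0.667, 0.745, 0.0]
wrist_force: [0.0, -0.2, -0.4]
finger_gap: 0.0
```

Emit:
arm_command:
  steps: "0 0 -20 0;0 0 -40 0;0 0 -58 0;0 0 -66 0;0 0 -66 0;0 0 -66 0"

```text
clock: 30.45
tcp_pos: [0.5117, 0.1024, 0.1411]
orientation: [0.002, 0.667, 0.745, 0.001]
wrist_force: [0.1, -0.6, 0.1]
finger_gap: 0.0001
```

```bash
python3 - <<'E'
from h import *
s=get_state();print(s["clock"],s["tcp_pos"],s["orientation"],s["finger_gap"],s["wrist_force"])
im=read_camera("scene")[:,:,::-1];cv2.imwrite("pics/s14.png",cv2.resize(im[100:300,200:440],None,fx=3,fy=3))
im=read_camera("wrist")[:,:,::-1];cv2.imwrite("pics/w14.png",im)
E
```

```text
30.45 [0.51166159 0.1023568  0.14109038] [0.00198085 0.66669489 0.74532769 0.0007903 ] 0.00014467849770605584 [ 0.07421553 -0.59162478  0.07955928]
```

View pics/s14.png

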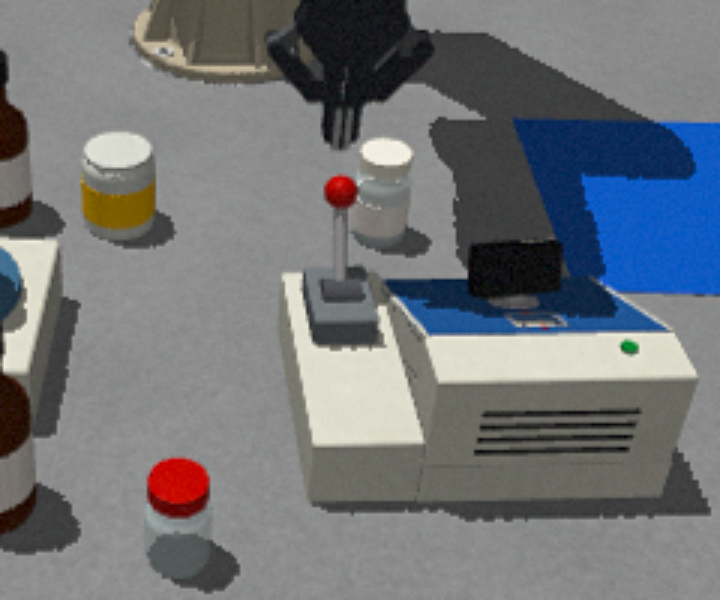

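View pics/w14.png

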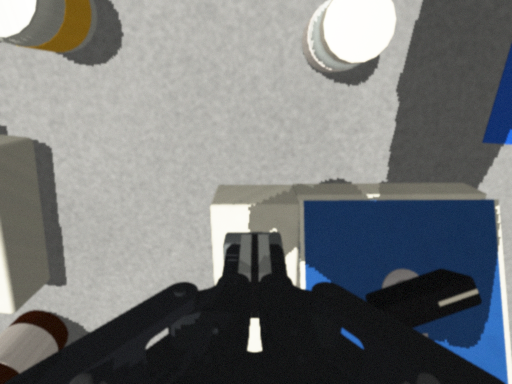

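```bash
python3 - <<'E'
from kn import *
for z in (.13,.141,.15,.16,.165,.17): print(z,proj(C["scene"],[[.5117,.1024,z],[.523,.103,z]]).round(1).tolist())
print(proj(C["scene"],W([[-.078,-.092,.152]])))
E
```

```text
0.13 [[311.2, 162.1], [311.6, 164.7]]
0.141 [[311.6, 158.3], [312.0, 160.9]]
0.15 [[311.9, 155.1], [312.3, 157.7]]
0.16 [[312.3, 151.5], [312.7, 154.1]]
0.165 [[312.5, 149.7], [312.9, 152.3]]
0.17 [[312.7, 147.9], [313.1, 150.4]]
[[314.25753354 163.25612032]]
```

The tips again appear about 27 mm above the reported TCP (scene row 149 gives z of about 0.168), so I'll lower another 28 mm before pushing.

Emit:
arm_command:
  steps: "0 0 -12 0;0 0 -22 0;0 0 -28 0;0 0 -28 0;0 0 -28 0"

```text
clock: 31.18
tcp_pos: [0.5118, 0.1023, 0.1132]
orientation: [0.002, 0.667, 0.745, 0.001]
wrist_force: [-0.9, 0.6, -0.4]
finger_gap: -0.0
```

Emit:
arm_command:
  steps: "6 0.7 0 0;14 1.7 0 0;22 2.6 0 0;30 3.5 0 0;38 4.5 0 0;46 5.4 0 0;54 6.3 0 0;62 7.3 0 0;68 8 0 0;68 8 0 0"

```text
clock: 32.42
tcp_pos: [0.5804, 0.1104, 0.1131]
orientation: [0.002, 0.667, 0.745, 0.001]
wrist_force: [-0.6, 0.3, -0.7]
finger_gap: 0.0002
```

```bash
cat > sc.py <<'E'
from h import *
import sys
s=get_state();print(s["clock"],s["tcp_pos"],s["finger_gap"],s["wrist_force"])
im=read_camera("scene")[:,:,::-1];cv2.imwrite(f"pics/s{sys.argv[1]}.png",cv2.resize(im[100:300,200:440],None,fx=3,fy=3))
E
python3 sc.py 15
```

```text
32.425 [0.58044768 0.11040552 0.11307388] 0.00015711239988173617 [-0.56278859  0.27923531 -0.68909144]
```

View pics/s15.png

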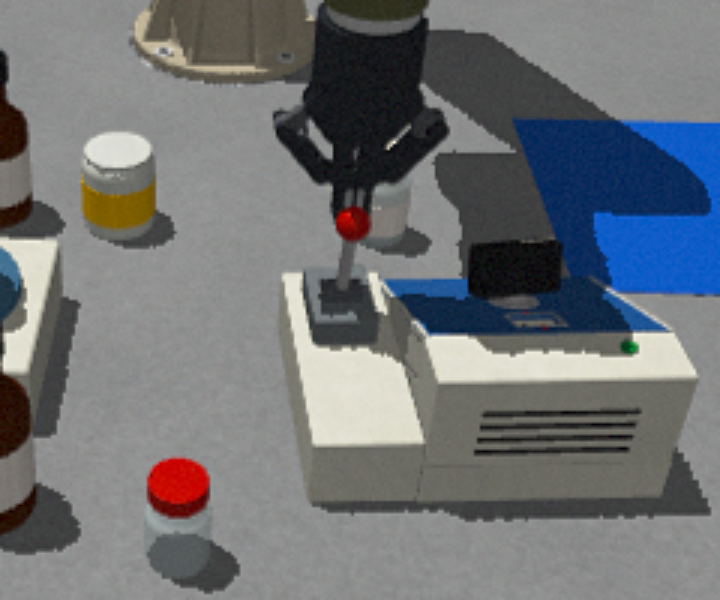

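The lever is going over, with the ball at crop (352,224). Continuing in small steps until it stops.

Emit:
arm_command:
  steps: "4 0.5 0 0;8 1 0 0;12 1.4 0 0;16 1.9 0 0;19 2.2 0 0;19 2.2 0 0"

```text
clock: 33.22
tcp_pos: [0.5995, 0.1126, 0.1131]
orientation: [0.002, 0.667, 0.745, 0.001]
wrist_force: [0.1, -0.1, 0.0]
finger_gap: 0.0002
```

Emit:
arm_command:
  steps: "2 0.2 0 0;4 0.4 0 0;6 0.7 0 0;6 0.7 0 0"

```text
clock: 33.72
tcp_pos: [0.6039, 0.1131, 0.1129]
orientation: [0.001, 0.667, 0.745, -0.0]
wrist_force: [-5.3, -0.9, 0.8]
finger_gap: -0.0001
```

```bash
python3 sc.py 16; python3 -c "
from kn import *
print(W([[-.002,-.092,.152]]),(proj(C['scene'],W([[-.002,-.092,.152]]))-[200,100])*3)"
```

```text
33.725 [0.60394852 0.11309569 0.11290812] -5.76922333007263e-05 [-5.32617935 -0.86748529  0.7501958 ]
[[0.62503106 0.1153784  0.152     ]] [[358.59084426 248.19813198]]
```

View pics/s16.png

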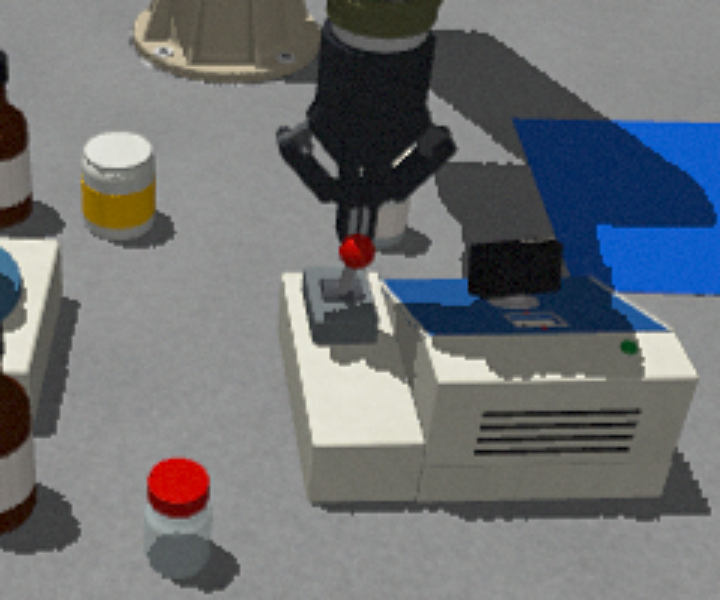

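Emit:
arm_command:
  steps: "3 0.4 0 0;5 0.6 0 0;5 0.6 0 0"

```text
clock: 34.15
tcp_pos: [0.604, 0.1131, 0.1127]
orientation: [-0.001, 0.667, 0.745, -0.004]
wrist_force: [-13.4, -1.5, 8.6]
finger_gap: -0.0
```

Emit:
arm_command:
  steps: "-10 -1 0 0;-30 -3 0 0;-60 -7 10 0;-85 -10 40 0;-95 -11 80 0;-95 -11 120 0;-95 -11 130 0;-95 -11 130 0;-95 -11 130 0"

```text
clock: 35.28
tcp_pos: [0.5085, 0.1021, 0.2413]
orientation: [-0.002, 0.667, 0.745, -0.004]
wrist_force: [0.2, 0.6, -0.1]
finger_gap: -0.0002
```

```bash
python3 sc.py 17; python3 - <<'E'
from kn import *
t=read_camera("top")[:,:,::-1];cv2.imwrite("pics/t17.png",cv2.resize(t,None,fx=1.5,fy=1.5))
im=read_camera("scene")[:,:,::-1];cv2.imwrite("pics/sf17.png",cv2.resize(im,None,fx=1.5,fy=1.5))
e=rect(t,C["top"],.05,(0,0.03),0.0,5);cv2.imwrite("pics/tr17.png",e)
E
```

```text
35.275 [0.50845576 0.10207396 0.24130003] -0.000163735632074133 [ 0.1936825   0.64026524 -0.05904778]
```

View pics/t17.png

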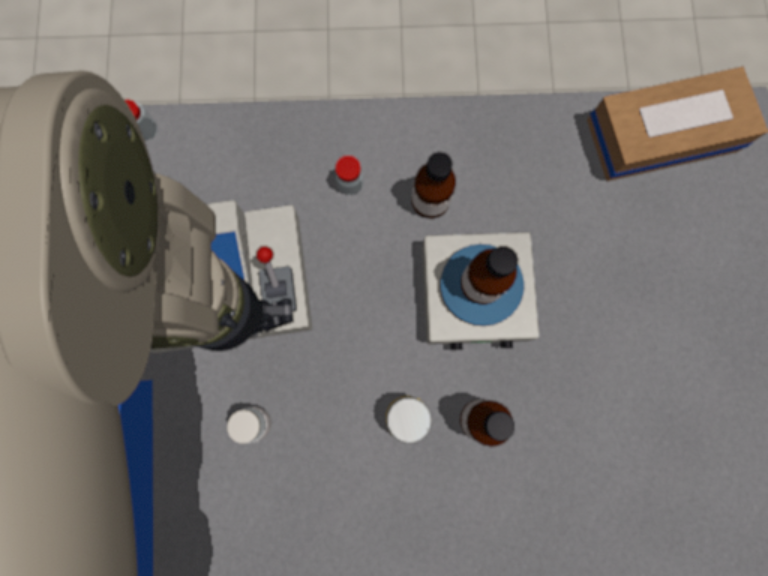

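View pics/sf17.png

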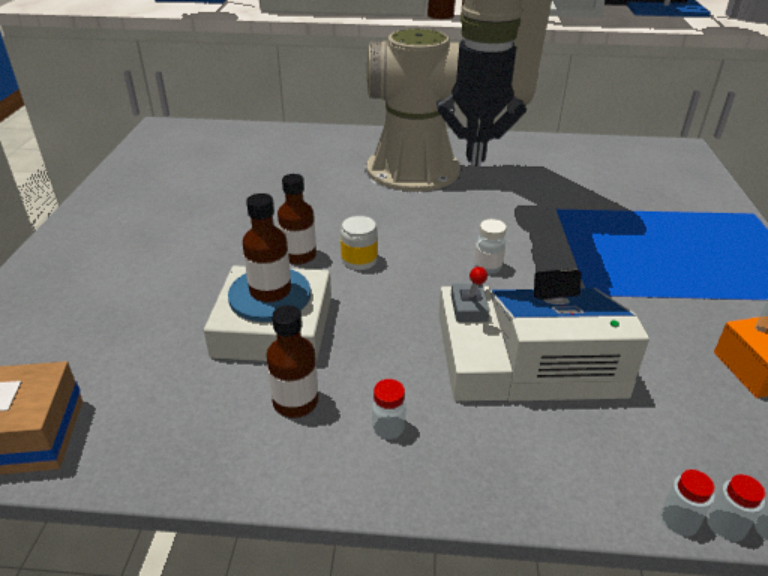

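View pics/tr17.png

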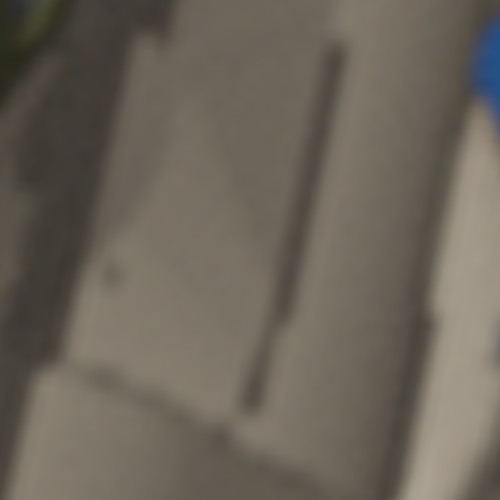

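All parts look done and the bystanders have not moved. I'll check the bottle's centring and the window once more, moving the arm aside so the top camera sees the window.

Emit:
arm_command:
  steps: "-20 -20 30 0;-40 -60 40 0;-50 -110 40 0;-60 -160 40 0;-65 -200 40 0;-65 -210 40 0;-65 -210 40 0;-65 -210 40 0"

```text
clock: 36.42
tcp_pos: [0.4434, -0.1069, 0.2811]
orientation: [-0.003, 0.666, 0.746, -0.004]
wrist_force: [0.5, -0.0, -0.4]
finger_gap: 0.0002
```

```bash
python3 - <<'E'
from kn import *
masks={}
BT=[p+[0,0,.075] for p in BOT]
for n in ["top","scene"]:
    im=read_camera(n)[:,:,::-1].copy()
    cv2.imwrite(f"pics/{n}18.png",im)
    for r in trace(n,"bottle"):
        u=proj(C[n],[f[2],f[3],.075+.08])[0];v,uu=np.nonzero(r["mask"])
        if len(v) and np.hypot(uu.mean()-u[0],v.mean()-u[1])<12 and r["mask"].sum()<4000:
            masks[n]=r["mask"];print(n,r["score"],r["box"]);break
    for nm in ["vial_a_center","vial_b_center","tin_center"]:
        r=trace(n,nm); print(n,nm,r[0]["box"] if r else None)
    if n=="top": cv2.imwrite("pics/tr18.png",rect(im,C["top"],.05,(0,0.03),0.0,5))
print(fit(BT,masks,f[2:4],False),f[2:4]) if masks else 0
s=get_state();print(s["clock"],s["tcp_pos"],s["wrist_force"],np.abs(s["qvel"]).max())
E
```

```text
top vial_a_center [224.9, 105.0, 17.7, 24.0]
top vial_b_center [151.4, 273.6, 28.7, 21.3]
top tin_center None
scene 0.56 [163.5, 127.8, 34.4, 75.0]
scene vial_a_center [244.7, 255.6, 25.8, 40.2]
scene vial_b_center [314.6, 148.1, 16.8, 36.8]
scene tin_center [225.3, 144.9, 28.6, 32.5]
(array([ 0.5885215 , -0.20603821]), np.float64(0.05735660847880297)) [ 0.5881483 -0.2056927]
36.925 [ 0.4433883  -0.10779147  0.28140057] [-0.27960799 -0.09134881 -0.25160832] 0.004515960242835947
```

View pics/tr18.png

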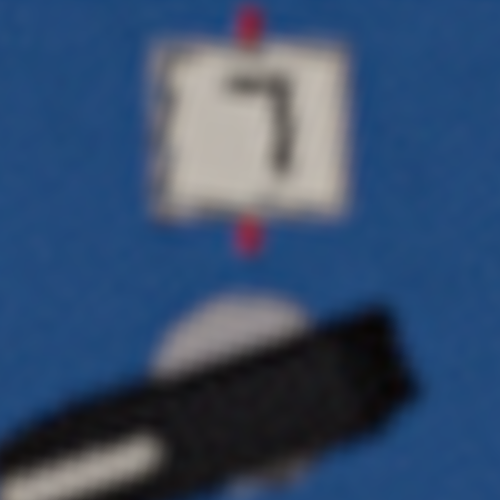

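View pics/top18.png

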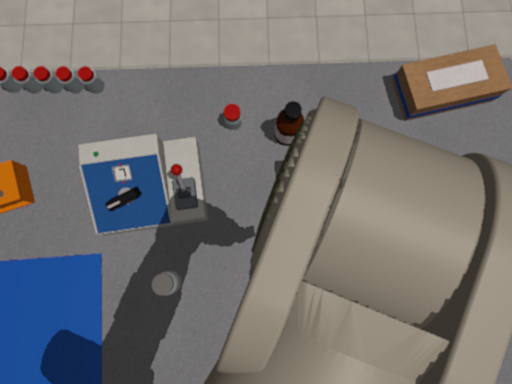

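The bottle fit is within 1 mm of the plate centre, the 7 is unchanged, the lever is right over, and the arm is still and touching nothing. Handing in.

```bash
python3 -c "
from workcell import *
print(hand_in())"
```

```text
the job is handed in; nothing more can be done
None
```

The job is handed in at about 37 s of the 72 s limit, and I saw no force near the limits. No verdict was reported.

- **Bottle:** I set the left-most amber bottle on the stirrer plate with the plate carrying its weight, then let go. The last check puts it upright and within about 1 mm of the plate centre. That check used the scene camera only, because the arm blocked the top view.
- **Knob:** It shows 7 in the window. The first attempt to turn it failed because the fingertips sat about 25 mm higher than I expected and passed over the bar without moving it. After going lower I overshot slightly, nudged it back a little too far, then forward again. The top camera reads +2.0 mm and the wrist camera −2.0 mm. Allowing for the recessed number disc, the 7 is within about 0.2 mm of the middle. That allowance is my own estimate.
- **Lever:** I pushed it only after releasing the knob, and it went right over to its stop. The push force rose to about 13 N with no further movement, and the ball is where the stop should be.
- **Jars and tin:** Both jars show unmoved in the camera checks. The tin was checked in the scene camera only, because the arm hid it from the top camera, and it also looks unmoved.

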